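# Pry the snap-fit cover off a terminal housing

## Robot

A 7-joint arm with a two-finger parallel gripper is mounted at the origin on a cart in front of the work surface, level with it; the furniture and walls round the work are solid. World frame = base frame: x ahead of the robot, y to its left, z up, the work surface at z = 0. Lengths are in m, angles in rad, forces in N, time in s.
With the tool pointing down it reaches from about 0.425 to 0.875 m from the base axis. Payload 4.7 kg.
Tool frame: the origin (TCP) lies midway between the tips of the shut fingers; the grasp point (between the pads) lies 19 mm behind it; z points along the fingers, y is the line along which they close (so a half turn about z gives the same grasp; the last joint's range is limited). The gripper opens to 87 mm and grips with 3 to 60 N. Pads are 19 mm wide; open, the fingers measure 117 mm over their backs; the gripper's body (75 mm by 190 mm) begins 51 mm behind the grasp point.
Start: joints at [-1.206, 0.321, -0.07, 1.45, 0.023, 1.371, -0.057], TCP at [0.223, 0.61, 0.223] pointing down, gripper open.
Joint ranges: [-2.86, 2.86], [-0.3, 2.09], [-1.38, 1.24], [0.06, 2.45], [-1.56, 4.7], [0.09, 2.05], [-2.69, 2.69]. Speed limits (rad/s): [2.57, 2.57, 3.14, 3.14, 3.14, 3.14, 3.14].

## Interface

Orientations are given as a rotation vector (axis times angle).
In Python, from bench import ctrl, viewer, job gives the robot as it stands (ctrl), with the cameras (viewer) and the job (job).
- The arm moves only by the shell command python3 inch.py 'ROWS' [FORCE]. ROWS is a JSON object whose key "ticks" holds a list of rows, 1 to 20 of them, each of 5 numbers: dx, dy, dz in m, then a turn about the tool's z in rad, then the opening from 0.0 (shut) to 1.0 (fully open); each row is the pose to reach, as a shift and turn from the pose commanded when the command began, along the tool's axes at that moment; what a row does not reach only later rows make up. A row lasts 1/10 s, in which the tool goes at most 0.05 m and 0.15 rad, less where a joint would pass 70% of its speed; a pose out of reach is approached as far as the arm can. The fingers move at their own pace and stop on an object; FORCE is the grip in N (left out, the last holds). Time passes only in rows, so rows that do not move let the fingers close. It prints the time, the measured TCP pose, the force, the opening and the grip force at its end. Input that does not fit is refused with a message, and nothing moves.
- ctrl.get_state(): the state, without advancing time (a new reading comes with each control period).
- viewer.get_image(name): name is "scene" or "top"; returns the picture (420x560x3 uint8, red, green, blue); there is no depth.
- viewer.camera_model(name): a dict with "vertical_fov" (degrees; the focal length in pixels is half the picture's height over the tangent of half this angle, whatever the lens; pixels are square), "cx", "cy" (the principal point, pixels), "rvec" (rotation vector, rad) and "tvec" (3), from world to camera coordinates, as OpenCV has them. Camera axes: x right, y down, z forward; pixel columns grow to the right and rows downward; lengths in m; the calibration is good to about 2 mm. A picture is of the moment at which its call begins. camera_model takes no time and is no camera call.
- job.close_job(): hands the job in; it is judged then, once.
The state is a dict: "time": time; "joint_positions": joint angles; "qd": joint speeds; "joint_torque": joint torques, N m; "position": TCP position; "tool_rot": TCP orientation; "ft_force": force on the tool from outside, world axes, zero at the start; "torque": the same for the moment, N m; "grip_width": opening from 0.0 (shut) to 1.0 (fully open); "grip_force": force on a finger pad.
Only numpy, scipy, OpenCV 4.12 (cv2) and the standard library are available. Lean on these libraries where they do the work, as an engineer would, in place of code of your own. Each camera call takes 0.05 s, during which the arm holds its last target. There are 200 camera calls.

## Task

Open the small metal terminal housing: pick up the flat-blade pry tool, slide its blade into the notch under the end of the snap-fit cover and pry that end up until the cover pops loose, without touching the cover with the gripper while it is still snapped on. Lay the tool back down on the table, then lift the loosened cover off and set it down gently in the steel tray, lying flat on its legs with its raised centre up, and leave the other things on the table where they are.

Things in the scene. Friction and masses are not known exactly. Their poses are not given: they have to be found in the camera images.
- housing: Fixed bare-metal open-topped terminal housing, 96 (its x) x 64 (its y) x 56 mm high, walls 4 mm; 4 mm high screw feet beside its long sides (at x +11 to +29, out to y 50 mm); black cable gland on its +x end. Origin: centre of its underside, on the table. Its -x end has the notch and faces the robot side, turned to the right. Inside, nothing stands above 22 mm.
- notch (a point): Centre of the notch's opening, in the outer face of the housing's -x end, 53.5 mm above the table. The notch is cut in the 4 mm wall's rim, 24 mm wide (y) and 5 mm high (z 51 to 56 mm), open through the wall, closed above by the cover's plate. The point's x axis is the housing's x and points inwards, the way the blade goes in.
- cover: Loose grey plastic cover, about 70 g, snapped onto the housing. Plate 96 (x) x 64 (y) x 4 mm, flush with the housing's sides; on top a raised centre 50 (x) x 40 (y) mm, 8 mm higher than the plate (grasp it across its 40 mm). Four legs 14 mm long under the plate; the space behind the notch is free for 17 mm either side. Origin: centre of the plate's underside, axes as the housing's.
- cover_lip (a point): Middle of the lower edge of the cover's -x end, just above the notch; 56 mm above the table when seated. About 7 N up here overcomes the two sprung snaps. Past about 4 mm of rise it pops up by itself and stays about 9 mm high with the far end still down (cover tilted some 5 degrees, free to be lifted off); pushing it down would snap it shut again.
- pry_tool: Loose flat-blade pry tool lying flat on the table, 60 g or so: black handle 80 (x) x 16 (y) x 14 mm high, with a flat steel blade 45 mm long, 12 mm wide (y) and 2 mm thick out of its +x end at mid-height of the handle. Origin: middle of the handle's underside; x runs towards the blade, z up.
- blade_tip (a point): Middle of the blade's end, 85 mm ahead of the tool's origin and 7 mm above the handle's underside.
- tray: Fixed shallow open steel tray, 180 (x) x 150 (y) x 15 mm high outside, walls and floor 3 mm. Origin: centre of its underside, on the table.
- sensor: Bystander: white oval sensor with a red base, 50 x 76 x 21 mm, behind the housing. Origin: centre of its underside.
- dish_lid: Bystander: flat pink dish, 58 mm across, 16 mm high. Origin: centre of its underside.
- filter_disc: Bystander: light blue syringe filter, 27 mm across, 20 mm high. Origin: centre of its underside.
- knob_spare: Bystander: black knob with a light top, 22 mm across, 22 mm high. Origin: centre of its underside.

How it is judged:
By the outcome, as a careful person would: the job done as asked, in the order asked, and still so for the second after the job is handed in, with the robot touching nothing.
It also fails if it takes over 67 s, if anything falls off the work surface, if the arm or the gripper's body presses on something with over 40 N, if the wrist force passes 120 N, or if a joint passes its speed limit or range.

## Working session

There is one attempt and no reset: what is moved stays moved. The work goes in short steps, Python scripts to look and compute and a shell command to move; the robot and the scene stay as the last step left them, time stands still between calls to the robot, and variables do not carry over. Pictures are saved under pics/ and viewed, at most 10 in all, crops included, and the job is handed in when it is done.

```bash
ls; mkdir -p pics
python3 - <<'E'
from bench import ctrl, viewer, job
import cv2
for n in("scene","top"):
    cv2.imwrite(f"pics/{n}0.png",viewer.get_image(n)[:,:,::-1]); print(viewer.camera_model(n))
s=ctrl.get_state(); print(s)
E
```

```text
bench.py
inch.py
pics
{'vertical_fov': 55.03275157759105, 'cx': 276.26137443882436, 'cy': 208.17632306868163, 'rvec': array([ 2.55719582, -0.69652291,  0.18508446]), 'tvec': array([-0.53818027,  0.21657736,  0.80200977])}
{'vertical_fov': 55.256864514703224, 'cx': 284.9323291406034, 'cy': 214.34112237790754, 'rvec': array([ 2.21669317, -2.15264714,  0.11748823]), 'tvec': array([-0.12061292,  0.58054996,  0.95643933])}
{'time': 0.1, 'joint_positions': array([-1.20592348,  0.32174208, -0.07010163,  1.45150464,  0.02260944,
        1.3707998 , -0.05689691]), 'qd': array([-0.0002835 , -0.00208079,  0.002103  , -0.00430582,  0.00031421,
        0.00278223, -0.00091247]), 'joint_torque': array([-3.14848683e-05, -4.92572236e+01, -4.06019753e-01, -3.13401067e+01,
       -6.44389959e-02,  3.94496543e-02,  8.68954112e-05]), 'position': array([0.22323102, 0.60996126, 0.22159971]), 'tool_rot': array([-5.48063744e-01, -3.09321615e+00,  2.59953689e-03]), 'ft_force': array([ 0.23917556, -0.37046125, -1.55366852]), 'torque': array([ 0.01134312, -0.03914451, -0.01286367]), 'grip_force': 0.0, 'grip_width': 1.002350475245587}
```

View pics/top0.png

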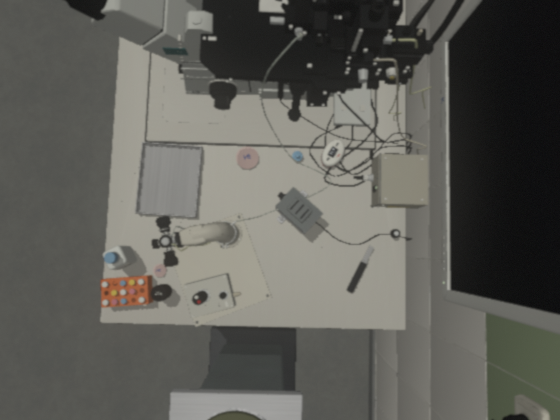

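View pics/scene0.png

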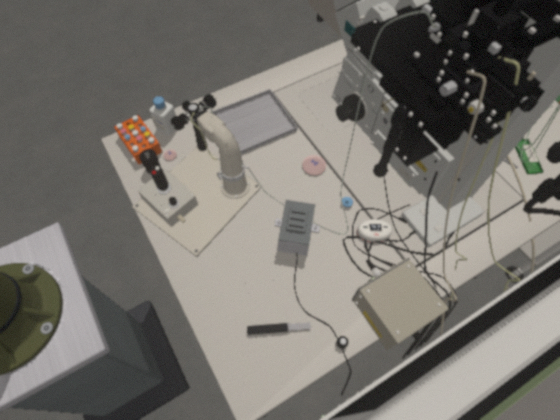

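```bash
cat > h.py <<'E'
from bench import ctrl, viewer, job
import cv2, numpy as np
def cam(n):
    m=viewer.camera_model(n); f=210/np.tan(np.radians(m["vertical_fov"])/2)
    K=np.array([[f,0,m["cx"]],[0,f,m["cy"]],[0,0,1]]); return K,cv2.Rodrigues(m["rvec"])[0],m["tvec"]
def proj(n,P):
    K,R,t=cam(n); p=(np.atleast_2d(P)@R.T+t)@K.T; return p[:,:2]/p[:,2:]
def ray(n,uv,z):
    K,R,t=cam(n); d=R.T@np.linalg.solve(K,[uv[0],uv[1],1]); c=-R.T@t; return c+d*(z-c[2])/d[2]
def crop(n,x,y,w,h,s,im=None):
    im=viewer.get_image(n)[:,:,::-1] if im is None else im
    return cv2.resize(im[y:y+h,x:x+w],None,fx=s,fy=s,interpolation=cv2.INTER_CUBIC)
E
python3 - <<'E'
from h import *
print(proj("top",[[0,0,0],[.5,0,0],[.5,.3,0],[.223,.61,.22]]),proj("scene",[[0,0,0],[.5,0,0],[.5,.3,0],[.223,.61,.22]]))
a=cv2.imread("pics/top0.png");b=cv2.imread("pics/scene0.png")
c=np.vstack([np.hstack([crop("top",265,175,80,60,5,a),crop("top",325,240,80,60,5,a)]),np.hstack([crop("scene",260,190,80,75,4,b),np.zeros((300,80,3),np.uint8),crop("scene",235,305,100,50,4,b)[:, :400] if 0 else np.vstack([crop("scene",238,308,80,40,5,b),np.zeros((100,400,3),np.uint8)])])])
print(c.shape);cv2.imwrite("pics/c1.png",c)
E
```

```text
[[ 234.33752916  457.87066923]
 [ 242.27895901  247.50445893]
 [ 121.2371101   244.04219198]
 [-101.75557066  386.72397527]] [[  5.74863086 317.03749517]
 [229.46604337 206.00544781]
 [176.51150436 119.31834844]
 [-11.59978479  10.7964398 ]]
(600, 800, 3)
```

View pics/c1.png

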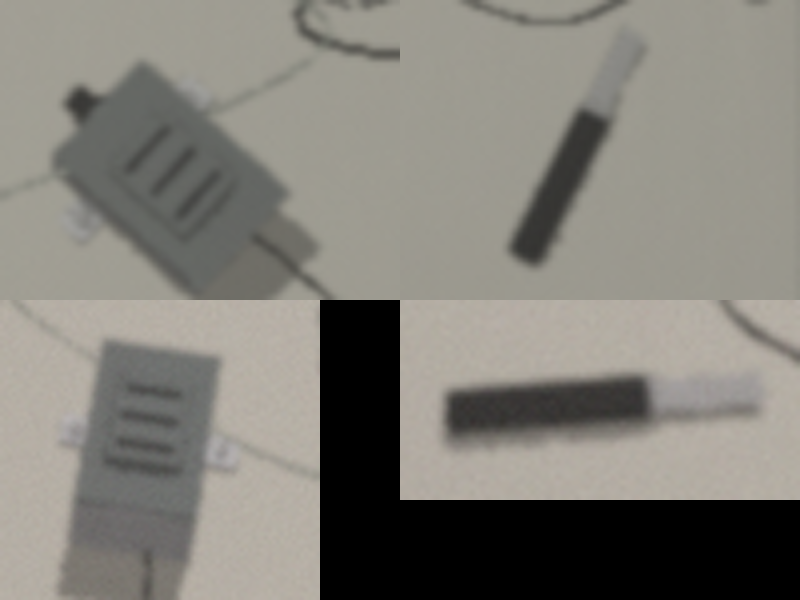

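```bash
cat > fit.py <<'E'
from h import *
from scipy.optimize import least_squares
def T(p,L):
    c,s=np.cos(p[2]),np.sin(p[2]); L=np.asarray(L,float); return np.c_[p[0]+c*L[:,0]-s*L[:,1],p[1]+s*L[:,0]+c*L[:,1],L[:,2]]
def fit(obs,p0):  # obs: cam,(u,v),local
    def r(p): return np.concatenate([proj(n,T(p,[l]))[0]-uv for n,uv,l in obs])
    s=least_squares(r,p0); return s.x, s.fun.reshape(-1,2)
E
python3 - <<'E'
from fit import *
h,w,z=.048,.032,.060
H=[("top",(293.4,187.4),(h,-w,z)),("top",(323,213.4),(-h,-w,z)),("top",(276,206),(h,w,z)),("top",(306,233),(-h,w,z)),
("scene",(286.25,200.25),(h,w,z)),("scene",(315.25,204),(h,-w,z)),("scene",(309.25,243.75),(-h,-w,.056)),("scene",(280,239.25),(-h,w,.056))]
for s in("top","scene",""):
    o=[a for a in H if s in a[0]]; p,r=fit(o,[.6,-.15,.8]); print(p,r.round(1).tolist())
P=[("top",(346.6,289),(-.04,.008,.014)),("top",(353.6,293.4),(-.04,-.008,.014)),("top",(361,260.6),(.04,.008,.014)),("top",(367,264.4),(.04,-.008,.014)),("top",(372,246.4),(.085,0,.008)),
("scene",(238+45/5,308+95/5),(-.04,.008,.014)),("scene",(238+48/5,308+132/5),(-.04,-.008,.014)),("scene",(238+247/5,308+78/5),(.04,.008,.014)),("scene",(238+362/5,308+93/5),(.085,0,.008))]
for s in("top","scene",""):
    o=[a for a in P if s in a[0]]; p,r=fit(o,[.4,-.3,-.4]); print(p,r.round(1).tolist())
def tri(a,b):
    s=least_squares(lambda X:np.r_[proj("top",X)[0]-a,proj("scene",X)[0]-b],[.5,.1,.1]);return s.x,s.cost
print("elbow/claw",tri((165,240),(197,110)),"col",tri((238,237),(235,190)))
for n,uv in(("top",(248,158)),("scene",(315,167)),("top",(297,157)),("scene",(346,202)),("top",(395,234)),("scene",(342,341))): print(n,ray(n,uv,.015))
for q in((143,144),(202,147),(198,217),(137,214)): print(ray("top",q,.015))
R=cv2.Rodrigues(ctrl.get_state()["tool_rot"])[0];print(R)
E
```

```text
[ 0.59253094 -0.1374289   0.86921712] [[0.1, -0.8], [0.6, -0.0], [-0.5, 0.4], [-0.2, 0.4]]
[ 0.59626355 -0.13630496  0.87606367] [[-0.2, -1.3], [0.4, -0.8], [0.8, 1.0], [-1.0, 0.8]]
[ 0.5945349  -0.13694356  0.87321342] [[-0.2, -1.7], [0.5, -1.0], [-0.7, -0.3], [-0.3, -0.4], [-0.7, -0.7], [-0.1, -0.1], [0.2, 1.7], [-1.6, 1.4]]
[ 0.43612385 -0.28552596 -0.4528495 ] [[0.3, 1.0], [-0.9, -0.4], [0.5, 0.2], [0.2, -0.6], [-0.1, -0.3]]
[ 0.43564312 -0.28739504 -0.45804449] [[-0.3, -0.5], [-0.6, 0.6], [0.4, -0.2], [0.6, -0.0]]
[ 0.43585728 -0.28659929 -0.45509586] [[0.7, 1.1], [-0.5, -0.3], [0.9, 0.4], [0.7, -0.4], [0.4, -0.1], [-0.4, -0.8], [-0.7, 0.2], [0.2, -0.6], [0.4, -0.6]]
elbow/claw (array([0.5135098 , 0.14333233, 0.1739903 ]), np.float64(2.8466309268452985)) col (array([0.52359752, 0.00820716, 0.03959345]), np.float64(0.22261733276334061))
top [ 0.72385912 -0.0071468   0.015     ]
scene [ 0.72226932 -0.01656856  0.015     ]
top [ 0.73048029 -0.1299714   0.015     ]
scene [ 0.73031466 -0.13276251  0.015     ]
top [ 0.54415704 -0.37844387  0.015     ]
scene [ 0.5467884  -0.37868596  0.015     ]
[0.75076813 0.25626107 0.015     ]
[0.74807276 0.10897204 0.015     ]
[0.57182844 0.11059592 0.015     ]
[0.57473589 0.26047809 0.015     ]
[[-9.39123876e-01  3.43578394e-01 -4.82705802e-04]
 [ 3.43578720e-01  9.39122526e-01 -1.59527055e-03]
 [-9.47806028e-05 -1.66400410e-03 -9.99998611e-01]]
```

Run:
```python
from fit import *
for z in(0,.05,.1,.15,.2,.25,.3): print(z,proj("scene",[.522,.008,z]).round(),proj("top",[.522,.008,z]).round(),proj("scene",[.51,.12,z]).round(),proj("top",[.51,.12,z]).round())
for n in("top","scene"):
    K,R,t=cam(n);print(n,-R.T@t)
a=cv2.imread("pics/top0.png");b=cv2.imread("pics/scene0.png")
cv2.imwrite("pics/c2.png",np.hstack([crop("top",140,200,130,130,3,a),crop("scene",130,80,130,130,3,b)]))
```

```text
0 [[236. 199.]] [[239. 239.]] [[210. 167.]] [[194. 242.]]
0.05 [[234. 188.]] [[237. 238.]] [[207. 155.]] [[190. 242.]]
0.1 [[232. 175.]] [[235. 237.]] [[204. 141.]] [[185. 241.]]
0.15 [[230. 161.]] [[233. 237.]] [[200. 126.]] [[180. 241.]]
0.2 [[228. 146.]] [[230. 236.]] [[196. 109.]] [[174. 240.]]
0.25 [[225. 129.]] [[227. 235.]] [[192.  91.]] [[167. 240.]]
0.3 [[221. 109.]] [[224. 234.]] [[187.  70.]] [[159. 239.]]
top [ 0.49647066 -0.08639236  1.00618844]
scene [ 0.3601728  -0.44198797  0.80912645]
```

View pics/c2.png

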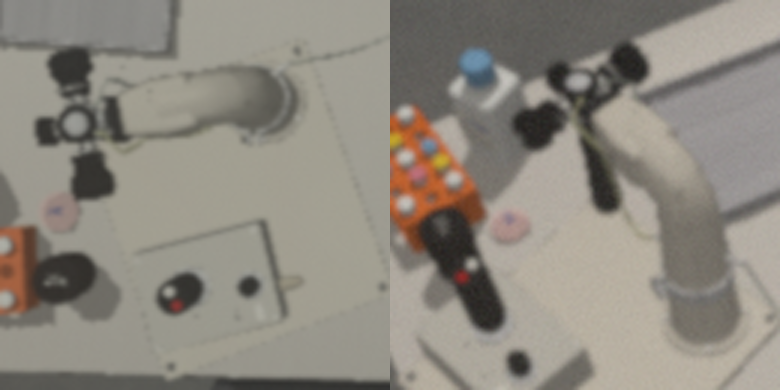

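```bash
python3 inch.py '{"ticks": [[0,0,-0.05,0,0.6],[0,0,-0.1,0,0.6],[-0.418,-0.337,-0.14,1.6,0.6],[-0.418,-0.337,-0.14,1.6,0.6],[-0.418,-0.337,-0.14,1.6,0.6],[-0.418,-0.337,-0.14,1.6,0.6],[-0.418,-0.337,-0.14,1.6,0.6],[-0.418,-0.337,-0.14,1.6,0.6],[-0.418,-0.337,-0.14,1.6,0.6],[-0.418,-0.337,-0.14,1.6,0.6],[-0.418,-0.337,-0.14,1.6,0.6],[-0.418,-0.337,-0.14,1.6,0.6],[-0.418,-0.337,-0.14,1.6,0.6],[-0.418,-0.337,-0.14,1.6,0.6],[-0.418,-0.337,-0.14,1.6,0.6]]}'
cat >> h.py <<'E'
def to(x,y,z,yang):
    s=ctrl.get_state();R=cv2.Rodrigues(s["tool_rot"])[0];a=np.degrees(np.arctan2(R[1,1],R[0,1]))
    t=np.radians(-((yang-a+180)%360-180)); print("t",round(s["time"],2),"pos",s["position"].round(4),"yang",a.round(2),"j",s["joint_positions"].round(2),"tilt",R[:,2].round(4),"F",s["ft_force"].round(1),"row",(R.T@(np.r_[x,y,z]-s["position"])).round(4),"turn",t.round(4))
E
python3 -c "
from h import *;to(.461,-.299,.1,-116.1)"
```

```text
time: 1.6
position: [0.5002, 0.1496, 0.3623]
tool_rot: [-2.602, -1.76, 0.001]
ft_force: [-0.1, 1.1, 0.6]
grip_width: 0.601
grip_force: 0.0
t 1.6 pos [0.5002 0.1496 0.3623] yang -21.86 j [-0.74  0.01  0.4   1.54 -0.    1.6  -0.72] tilt [-7.e-04  3.e-04 -1.e+00] F [-0.1  1.1  0.6] row [-0.431   0.1309  0.2621] turn 1.6448
```

```bash
python3 inch.py '{"ticks": [[-0.431,0.131,0,1.645,0.6],[-0.431,0.131,0,1.645,0.6],[-0.431,0.131,0,1.645,0.6],[-0.431,0.131,0,1.645,0.6],[-0.431,0.131,0,1.645,0.6],[-0.431,0.131,0,1.645,0.6],[-0.431,0.131,0,1.645,0.6],[-0.431,0.131,0.262,1.645,0.6],[-0.431,0.131,0.262,1.645,0.6],[-0.431,0.131,0.262,1.645,0.6],[-0.431,0.131,0.262,1.645,0.6],[-0.431,0.131,0.262,1.645,0.6],[-0.431,0.131,0.262,1.645,0.6],[-0.431,0.131,0.262,1.645,0.6],[-0.431,0.131,0.262,1.645,0.6],[-0.431,0.131,0.262,1.645,0.6]]}'
python3 - <<'E'
from h import *
to(.461,-.299,.003,-116.1)
cv2.imwrite("pics/a1.png",np.hstack([crop("top",310,220,100,100,4),crop("scene",230,270,100,100,4)]))
E
```

```text
time: 3.2
position: [0.4639, -0.2976, 0.1023]
tool_rot: [-3.061, 0.703, -0.005]
ft_force: [-0.0, -0.1, 0.5]
grip_width: 0.603
grip_force: 0.0
t 3.2 pos [ 0.4639 -0.2976  0.1023] yang -115.87 j [-0.21  0.26  0.84  1.87 -0.22  1.1  -1.31] tilt [ 3.e-03 -1.e-04 -1.e+00] F [-0.  -0.1  0.5] row [-0.0023  0.0027  0.0992] turn 0.004
```

View pics/a1.png

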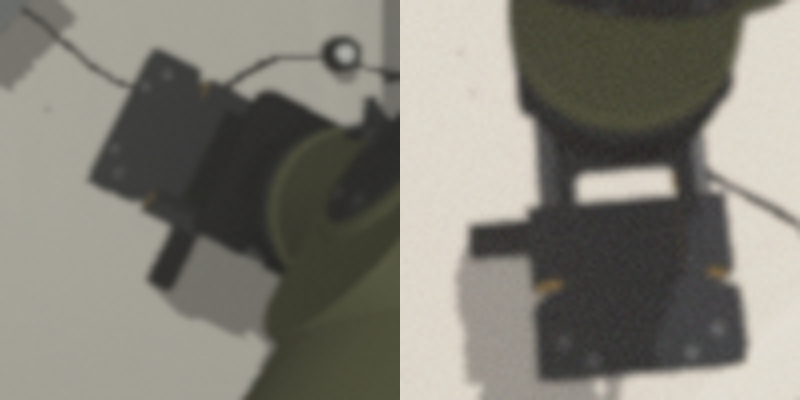

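The gripper straddles the handle: its tail shows at (165,260) in the left half and (500,238) in the right half. Descend and grip.

```bash
python3 inch.py '{"ticks": [[-0.002,0.002,0.05,0,0.6],[-0.002,0.002,0.08,0,0.6],[-0.002,0.002,0.098,0,0.6],[-0.002,0.002,0.098,0,0.6],[-0.002,0.002,0.098,0,0.6],[-0.002,0.002,0.098,0,0],[-0.002,0.002,0.098,0,0],[-0.002,0.002,0.098,0,0],[-0.002,0.002,0.098,0,0],[-0.002,0.002,0.098,0,0],[-0.002,0.002,0.098,0,0],[-0.002,0.002,0.098,0,0],[-0.002,0.002,0.098,0,0],[-0.002,0.002,0.098,0,0]]}' 55
python3 -c "
from h import *;to(.461,-.299,.15,-116.1)"
```

```text
time: 4.7
position: [0.4594, -0.2994, 0.0026]
tool_rot: [-3.061, 0.707, -0.0]
ft_force: [-1.1, 0.7, 1.6]
grip_width: 0.176
grip_force: 54.9
t 4.7 pos [ 0.4594 -0.2994  0.0026] yang -116.02 j [-0.13  0.41  0.77  1.95 -0.36  0.92 -1.2 ] tilt [ 2.e-04  2.e-04 -1.e+00] F [-1.1  0.7  1.6] row [ 0.0013 -0.0011 -0.1474] turn 0.0014
```

```bash
python3 inch.py '{"ticks": [[0,0,-0.05,0,0],[0,0,-0.1,0,0],[0,0,-0.12,-0.4,0],[0,0,-0.12,-0.8,0],[0,0,-0.12,-1.327,0],[0,0,-0.12,-1.327,0],[0,0,-0.12,-1.327,0],[0,0,-0.12,-1.327,0],[0,0,-0.12,-1.327,0],[0,0,-0.12,-1.327,0],[0,0,-0.12,-1.327,0],[0,0,-0.12,-1.327,0]]}'
python3 -c "
from h import *;to(.5102,-.2373,.08,-40)"
```

```text
time: 5.9
position: [0.4589, -0.2995, 0.1222]
tool_rot: [-2.847, -1.328, 0.001]
ft_force: [-0.6, -0.4, -0.8]
grip_width: 0.176
grip_force: 54.9
t 5.9 pos [ 0.4589 -0.2995  0.1222] yang -39.99 j [-0.07  0.2   0.67  1.85 -0.14  1.13 -0.05] tilt [-5.e-04  2.e-04 -1.e+00] F [-0.6 -0.4 -0.8] row [ 0.0807 -0.0007  0.0422] turn 0.0001
```

```bash
python3 inch.py '{"ticks": [[0.04,0,0.04,0,0],[0.08,0,0.06,0,0],[0.08,0,0.073,0,0],[0.08,0,0.073,0,0],[0.08,0,0.073,0,0]]}'
python3 - <<'E'
from h import *
to(.5102,-.2373,.0491,-40)
cv2.imwrite("pics/a2.png",np.vstack([crop("top",270,180,100,75,4),crop("scene",250,195,100,75,4)]))
E
```

```text
time: 6.4
position: [0.51, -0.2393, 0.0497]
tool_rot: [2.848, 1.324, -0.002]
ft_force: [-0.9, -0.7, -0.7]
grip_width: 0.172
grip_force: 54.9
t 6.4 pos [ 0.51   -0.2393  0.0497] yang -40.14 j [-0.13  0.33  0.61  1.88 -0.22  1.   -0.13] tilt [-8.e-04 -9.e-04 -1.e+00] F [-0.9 -0.7 -0.7] row [ 0.0016 -0.0011  0.0006] turn -0.0025
```

View pics/a2.png

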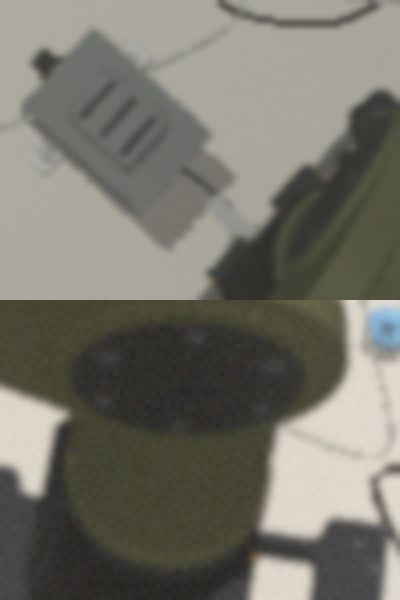

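The blade points at the end of the housing. Its tip is at about (216,203) in the upper crop and the housing's end edge runs from (212,135) to (150,205).

Run:
```python
from fit import *
p=np.array([.5945,-.137,.873])
s=ctrl.get_state();R=cv2.Rodrigues(s["tool_rot"])[0]
tip=s["position"]+R[:,0]*.058+np.r_[0,0,.0045]
q=ray("top",(270+216/4,180+203/4),.0535)
c,sn=np.cos(p[2]),np.sin(p[2]);M=np.array([[c,sn],[-sn,c]])
for t in(tip,q): print(t, M@(t[:2]-p[:2]))
E2=lambda P:((proj("top",P)-[270,180])*4).round()
print("tip px",E2(tip),"plate corners",E2(T(p,[(.048,-.032,.06),(-.048,-.032,.06),(-.048,.032,.06),(.048,.032,.06)])), "tool dir",np.degrees(np.arctan2(R[1,0],R[0,0])))
```

```text
[ 0.54800774 -0.1956046   0.0552092 ] [-0.07477907 -0.0020301 ]
[ 0.54507441 -0.197166    0.0535    ] [-0.07786025 -0.00078565]
tip px [[214. 198.]] plate corners [[ 93.  23.]
 [214. 130.]
 [143. 210.]
 [ 21. 103.]] tool dir 49.81956167629727
```

```bash
python3 inch.py '{"ticks": [[0.005,-0.0015,0.0005,0,0],[0.015,-0.0015,0.0005,0,0],[0.024,-0.0015,0.0005,0,0],[0.028,-0.0015,0.0005,0,0],[0.032,-0.0015,0.0005,0,0],[0.032,-0.0015,0.0005,0,0],[0.032,-0.0015,0.0005,0,0]]}'
python3 -c "
from h import *;to(.5102,-.2373,.0491,-40)"
```

```text
time: 7.2
position: [0.53, -0.2128, 0.049]
tool_rot: [2.847, 1.328, -0.0]
ft_force: [0.9, -0.4, -0.5]
grip_width: 0.174
grip_force: 54.9
t 7.2 pos [ 0.53   -0.2128  0.049 ] yang -39.99 j [-0.17  0.34  0.59  1.86 -0.22  1.01 -0.18] tilt [-2.e-04 -1.e-04 -1.e+00] F [ 0.9 -0.4 -0.5] row [-0.0315  0.0006 -0.0001] turn 0.0001
```

```bash
python3 inch.py '{"ticks": [[0.003,0,0,0,0],[0.006,0,0,0,0],[0.009,0,0,0,0],[0.009,0,0,0,0],[0.009,0,0,0,0]]}'
python3 - <<'E'
from h import *
to(.5102,-.2373,.0491,-40)
cv2.imwrite("pics/a3.png",np.vstack([crop("top",270,180,100,75,5)]))
E
```

```text
time: 7.7
position: [0.5359, -0.2057, 0.049]
tool_rot: [-2.847, -1.328, 0.0]
ft_force: [0.5, 0.5, -0.8]
grip_width: 0.175
grip_force: 54.9
t 7.7 pos [ 0.5359 -0.2057  0.049 ] yang -39.98 j [-0.18  0.35  0.59  1.85 -0.22  1.01 -0.2 ] tilt [-1.e-04 -0.e+00 -1.e+00] F [ 0.5  0.5 -0.8] row [-0.0407  0.0006 -0.0001] turn 0.0004
```

View pics/a3.png

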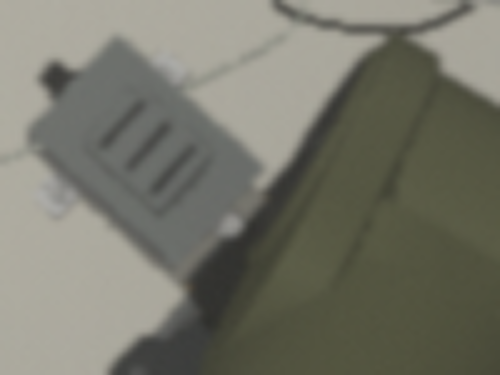

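The blade enters the end edge at about (230,225), which is its midpoint. Pry up.

```bash
for i in 1; do :; done; python3 inch.py '{"ticks": [[0,0,-0.001,0,0],[0,0,-0.002,0,0],[0,0,-0.003,0,0],[0,0,-0.004,0,0],[0,0,-0.004,0,0]]}' 60; python3 -c "
from h import *;to(.5359,-.2057,.049,-40)"
```

```text
time: 8.25
position: [0.5353, -0.2057, 0.0524]
tool_rot: [-2.847, -1.328, 0.002]
ft_force: [0.8, -0.4, -6.6]
grip_width: 0.173
grip_force: 59.9
t 8.25 pos [ 0.5353 -0.2057  0.0524] yang -39.99 j [-0.18  0.34  0.59  1.85 -0.22  1.02 -0.2 ] tilt [-0.0012  0.     -1.    ] F [ 0.8 -0.4 -6.6] row [0.0004 0.0005 0.0034] turn 0.0001
```

```bash
python3 inch.py '{"ticks": [[0,0,-0.001,0,0],[0,0,-0.002,0,0],[0,0,-0.003,0,0],[0,0,-0.004,0,0],[0,0,-0.005,0,0],[0,0,-0.005,0,0]]}'; python3 -c "
from h import *;to(.5359,-.2057,.049,-40)"
```

```text
time: 8.85
position: [0.5366, -0.2059, 0.0589]
tool_rot: [2.846, 1.328, 0.002]
ft_force: [0.6, -0.1, -1.1]
grip_width: 0.175
grip_force: 59.9
t 8.85 pos [ 0.5366 -0.2059  0.0589] yang -39.99 j [-0.18  0.33  0.59  1.84 -0.22  1.02 -0.2 ] tilt [ 0.0017 -0.     -1.    ] F [ 0.6 -0.1 -1.1] row [-0.0003 -0.0007  0.0099] turn 0.0002
```

```bash
python3 inch.py '{"ticks": [[0,0,0.003,0,0],[0,0,0.003,0,0],[-0.01,0,0.003,0,0],[-0.03,0,0.003,0,0],[-0.06,0,0.003,0,0],[-0.078,0,-0.05,0,0],[-0.078,0,-0.08,0,0],[-0.078,0,-0.08,0,0]]}'
python3 - <<'E'
from h import *
to(.4594,-.2994,.0026,-116.02)
cv2.imwrite("pics/a4.png",np.vstack([crop("top",260,170,100,75,4),crop("scene",250,190,100,75,4)]))
E
```

```text
time: 9.65
position: [0.4877, -0.2692, 0.1434]
tool_rot: [2.843, 1.321, 0.011]
ft_force: [0.8, -0.6, -0.7]
grip_width: 0.175
grip_force: 59.9
t 9.65 pos [ 0.4877 -0.2692  0.1434] yang -40.17 j [-0.13  0.19  0.66  1.82 -0.13  1.17 -0.13] tilt [ 0.0092 -0.003  -1.    ] F [ 0.8 -0.6 -0.7] row [-0.0418 -0.0034  0.1406] turn 1.3238
```

View pics/a4.png

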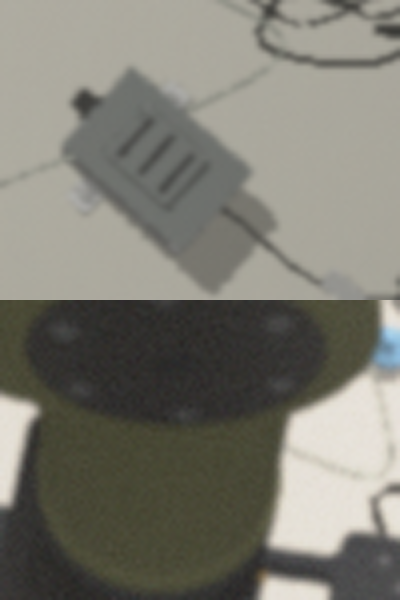

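```bash
python3 inch.py '{"ticks": [[-0.044,0,0,0.3,0],[-0.044,0,0,0.6,0],[-0.044,0,0,0.9,0],[-0.044,0,0.02,1.325,0],[-0.044,0,0.06,1.325,0],[-0.044,0,0.1,1.325,0],[-0.044,0,0.12,1.325,0],[-0.044,0,0.12,1.325,0],[-0.044,0,0.12,1.325,0],[-0.044,0,0.12,1.325,0],[-0.044,0,0.12,1.325,0],[-0.044,0,0.12,1.325,0],[-0.044,0,0.12,1.325,0]]}'
python3 - <<'E'
from h import *
to(.4594,-.2994,.0035,-116.02)
E
```

```text
time: 11.05
position: [0.4574, -0.2991, 0.018]
tool_rot: [-3.062, 0.702, -0.0]
ft_force: [-0.5, 0.1, -0.6]
grip_width: 0.175
grip_force: 59.9
t 11.05 pos [ 0.4574 -0.2991  0.018 ] yang -115.83 j [-0.18  0.39  0.83  1.95 -0.36  0.95 -1.2 ] tilt [ 1.e-04  3.e-04 -1.e+00] F [-0.5  0.1 -0.6] row [ 0.0019 -0.0006  0.0145] turn 0.0033
```

```bash
python3 inch.py '{"ticks": [[0.002,0,0.006,0,0],[0.002,0,0.01,0,0],[0.002,0,0.013,0,0],[0.002,0,0.0145,0,0],[0.002,0,0.0145,0,0],[0.002,0,0.0145,0,0]]}'
python3 -c "
from h import *
to(.4594,-.2994,.0026,-116.02)"
```

```text
time: 11.65
position: [0.4593, -0.3002, 0.0035]
tool_rot: [-3.062, 0.704, -0.0]
ft_force: [0.1, -0.7, -1.2]
grip_width: 0.176
grip_force: 59.9
t 11.65 pos [ 0.4593 -0.3002  0.0035] yang -115.91 j [-0.16  0.42  0.81  1.95 -0.38  0.93 -1.18] tilt [ 1.e-04  0.e+00 -1.e+00] F [ 0.1 -0.7 -1.2] row [-0.0002 -0.0008  0.0009] turn 0.0018
```

```bash
python3 inch.py '{"ticks": [[0,0,0.0005,0,0.1],[0,0,0.0005,0,0.4],[0,0,0.0005,0,0.7],[0,0,0.0005,0,0.8],[0,0,-0.02,0,0.8],[0,0,-0.07,0,0.8],[0,0,-0.12,0,0.8],[0,0,-0.17,-0.15,0.8],[0,0,-0.2,-0.3,0.8],[0,0,-0.2,-0.6,0.8],[0,0,-0.2,-0.9,0.8],[0,0,-0.2,-1.325,0.8],[0,0,-0.2,-1.325,0.8],[0,0,-0.2,-1.325,0.8],[0,0,-0.2,-1.325,0.8],[0,0,-0.2,-1.325,0.8],[0,0,-0.2,-1.325,0.8]]}' 20
python3 - <<'E'
from h import *
to(.595,-.1365,.12,-40)
cv2.imwrite("pics/a5.png",np.hstack([crop("top",265,175,140,125,3),crop("scene",235,190,120,150,2.5)]))
E
```

```text
time: 13.35
position: [0.4591, -0.3002, 0.2036]
tool_rot: [-2.847, -1.328, -0.0]
ft_force: [0.1, 0.4, -0.9]
grip_width: 0.802
grip_force: 0.0
t 13.35 pos [ 0.4591 -0.3002  0.2036] yang -39.99 j [-0.19  0.14  0.79  1.76 -0.1   1.29 -0.07] tilt [ 2.e-04  2.e-04 -1.e+00] F [ 0.1  0.4 -0.9] row [ 0.2127 -0.0011  0.0837] turn 0.0002
```

View pics/a5.png

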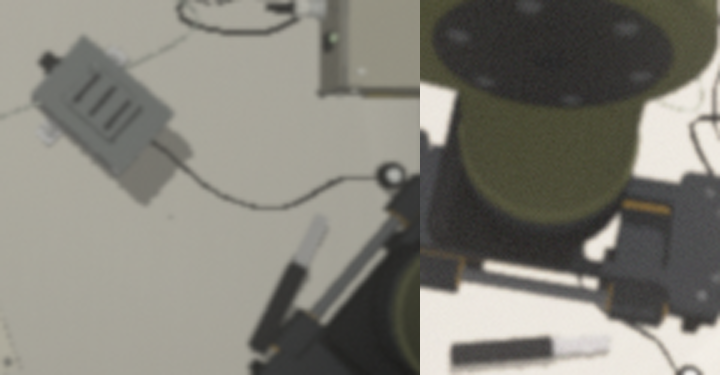

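The tool lies flat where it was; the blade runs from (300,262) to (322,220). Now the cover.

```bash
python3 inch.py '{"ticks": [[0.05,-0.001,0,0,0.8],[0.1,-0.001,0,0,0.8],[0.15,-0.001,0,0,0.8],[0.2,-0.001,0,0,0.8],[0.2125,-0.001,0.03,0,0.8],[0.2125,-0.001,0.07,0,0.8],[0.2125,-0.001,0.083,0,0.8],[0.2125,-0.001,0.083,0,0.8],[0.2125,-0.001,0.083,0,0.8]]}'
python3 - <<'E'
from h import *
to(.595,-.1365,.068,-40)
E
```

```text
time: 14.35
position: [0.5955, -0.1378, 0.122]
tool_rot: [2.848, 1.324, 0.002]
ft_force: [0.5, 0.2, 1.0]
grip_width: 0.8
grip_force: 0.0
t 14.35 pos [ 0.5955 -0.1378  0.122 ] yang -40.12 j [-0.35  0.35  0.65  1.7  -0.23  1.17 -0.34] tilt [ 1.6e-03 -4.0e-04 -1.0e+00] F [0.5 0.2 1. ] row [ 0.0006 -0.0013  0.054 ] turn -0.0021
```

```bash
python3 inch.py '{"ticks": [[0.0006,-0.0005,0.03,0,0.7],[0.0006,-0.0005,0.045,0,0.7],[0.0006,-0.0005,0.051,0,0.7],[0.0006,-0.0005,0.053,0,0.7],[0.0006,-0.0005,0.053,0,0.7],[0.0006,-0.0005,0.053,0,0.7]]}'
python3 - <<'E'
from h import *
to(.595,-.1365,.068,-40)
E
```

```text
time: 14.95
position: [0.5958, -0.1362, 0.0686]
tool_rot: [2.847, 1.327, 0.002]
ft_force: [-0.7, -0.8, -0.6]
grip_width: 0.703
grip_force: 0.0
t 14.95 pos [ 0.5958 -0.1362  0.0686] yang -40.0 j [-0.33  0.41  0.63  1.75 -0.27  1.07 -0.31] tilt [ 1.7e-03 -1.0e-04 -1.0e+00] F [-0.7 -0.8 -0.6] row [-0.0008 -0.0004  0.0006] turn -0.0
```

```bash
python3 inch.py '{"ticks": [[0,0,0.001,0,0.6],[0,0,0.001,0,0.52],[0,0,0.001,0,0.48],[0,0,0.001,0,0.4],[0,0,0.001,0,0.3],[0,0,0.001,0,0.3],[0,0,0.001,0,0.3],[0,0,0.001,0,0.3]]}' 20
python3 - <<'E'
from h import *
to(.595,-.1365,.068,-40)
E
```

```text
time: 15.75
position: [0.5953, -0.1359, 0.0667]
tool_rot: [2.847, 1.328, 0.001]
ft_force: [0.4, -0.0, -0.4]
grip_width: 0.454
grip_force: 20.0
t 15.75 pos [ 0.5953 -0.1359  0.0667] yang -39.99 j [-0.33  0.41  0.63  1.75 -0.27  1.07 -0.31] tilt [ 4.e-04 -0.e+00 -1.e+00] F [ 0.4 -0.  -0.4] row [-0.0006  0.0002 -0.0013] turn 0.0001
```

```bash
python3 inch.py '{"ticks": [[0,0,-0.005,0,0.3],[0,0,-0.01,0,0.3],[0,0,-0.02,0,0.3],[0,0,-0.03,0,0.3],[0,0,-0.045,0,0.3],[0,0,-0.06,0,0.3],[0,0,-0.06,0,0.3]]}' 25
python3 - <<'E'
from h import *
to(.683,.187,.2,-90)
cv2.imwrite("pics/a6.png",np.hstack([crop("top",250,160,120,100,3),crop("scene",250,160,120,100,3)]))
E
```

```text
time: 16.45
position: [0.597, -0.1364, 0.1299]
tool_rot: [2.845, 1.327, 0.007]
ft_force: [0.7, -0.5, -0.7]
grip_width: 0.453
grip_force: 25.0
t 16.45 pos [ 0.597  -0.1364  0.1299] yang -39.99 j [-0.35  0.34  0.65  1.69 -0.22  1.18 -0.34] tilt [ 5.4e-03 -3.0e-04 -1.0e+00] F [ 0.7 -0.5 -0.7] row [ 0.3033 -0.1417 -0.0697] turn 0.8728
```

View pics/a6.png

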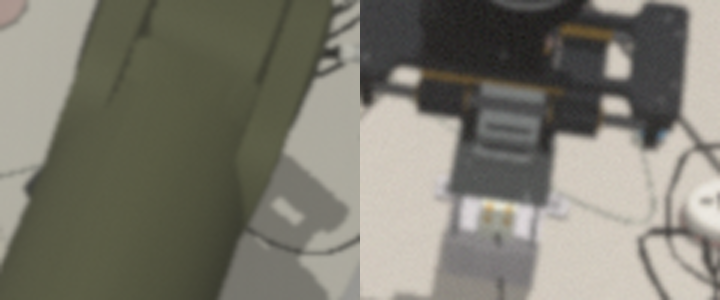

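The cover is in the gripper, grey at (510,130) in the right half, and the open housing shows below it at (495,215). Next I estimate the arm's link geometry, to check it clears the scenery beside the tray.

```bash
cat > kin.py <<'E'
from fit import *
from scipy.spatial.transform import Rotation as Ro
def fk(q,p):
    h,a,L1,e,L2,d,g=p; z=lambda t:Ro.from_rotvec([0,0,-t]); y=lambda t:Ro.from_rotvec([0,t,0])
    R=z(q[0])*y(q[1]); x=np.r_[0,0,h]; R=R*z(q[2]); E=x+R.apply([a,0,L1]); R=R*y(q[3])*z(q[4]); W=E+R.apply([e,0,L2]); R=R*y(q[5]); return E,W,W+R.apply([g,0,d])
D=[([-1.206,.3217,-.07,1.4515,.0226,1.3708],[.2232,.61,.2216]),([-.74,.01,.4,1.54,0,1.6],[.5002,.1496,.3623]),([-.13,.41,.77,1.95,-.36,.92],[.4594,-.2994,.0026]),([-.07,.2,.67,1.85,-.14,1.13],[.4589,-.2995,.1222]),([-.18,.35,.59,1.85,-.22,1.01],[.5359,-.2057,.049]),([-.19,.14,.79,1.76,-.1,1.29],[.4591,-.3002,.2036]),([-.33,.41,.63,1.75,-.27,1.07],[.5953,-.1359,.0667]),([-.16,.42,.81,1.95,-.38,.93],[.4593,-.3002,.0035])]
S=least_squares(lambda p:np.r_[np.concatenate([fk(q,p)[2]-x for q,x in D]),.01*p[1],.01*p[3],.01*p[6]],[.3,0,.4,0,.4,.3,0])
def where():
    q=ctrl.get_state()["joint_positions"]; return [v.round(3) for v in fk(q,S.x)]
E
python3 - <<'E'
from kin import *
print(S.x.round(3),S.cost,abs(S.fun).max()); print(where())
def tri(a,b):
    s=least_squares(lambda X:np.r_[proj("top",X)[0]-a,proj("scene",X)[0]-b],[.5,.1,.1]);return s.x.round(3),s.cost
print(tri((165,241.7),(193.3,107.3)),tri((163,221.7),(210,100)),tri((170.7,257.3),(180,121.7)))
E
```

```text
[ 0.841  0.005  0.393 -0.031  0.509  0.915 -0.013] 0.0010128559637328615 0.02803769454947108
[array([0.129, 0.044, 1.209]), array([ 0.581, -0.124,  1.043]), array([ 0.594, -0.128,  0.129])]
(array([0.508, 0.14 , 0.189]), np.float64(0.6982538327806702)) (array([0.549, 0.148, 0.18 ]), np.float64(0.5745685981394706)) (array([0.474, 0.131, 0.174]), np.float64(0.17309279110061224))
```

```bash
python3 inch.py '{"ticks": [[0,0,-0.05,0,0.3],[0,0,-0.1,0,0.3],[0.04,-0.02,-0.13,0.1,0.3],[0.08,-0.04,-0.13,0.2,0.3],[0.12,-0.06,-0.13,0.3,0.3],[0.16,-0.08,-0.13,0.4,0.3],[0.2,-0.1,-0.13,0.5,0.3],[0.24,-0.12,-0.13,0.6,0.3],[0.28,-0.135,-0.13,0.7,0.3],[0.303,-0.142,-0.13,0.8,0.3],[0.303,-0.142,-0.13,0.873,0.3],[0.303,-0.142,-0.13,0.873,0.3],[0.303,-0.142,-0.13,0.873,0.3],[0.303,-0.142,-0.13,0.873,0.3]]}'
python3 - <<'E'
from kin import *
to(.683,.187,.06,-90);print(where())
im=viewer.get_image("top");cv2.imwrite("pics/b.png",im[:,:,::-1])
for q in((143,144),(202,147),(198,217),(137,214)): print(ray("top",q,.015).round(3))
E
```

```text
time: 17.95
position: [0.6809, 0.1862, 0.2565]
tool_rot: [3.141, -0.001, -0.0]
ft_force: [0.3, 0.4, -1.3]
grip_width: 0.453
grip_force: 25.0
t 17.95 pos [0.6809 0.1862 0.2565] yang -90.04 j [-0.74  0.49  0.66  1.26 -0.29  1.49 -1.69] tilt [-3.e-04 -2.e-04 -1.e+00] F [ 0.3  0.4 -1.3] row [ 0.0021 -0.0008  0.1965] turn -0.0007
[array([0.14 , 0.125, 1.186]), array([0.646, 0.184, 1.176]), array([0.659, 0.186, 0.262])]
[0.751 0.256 0.015]
[0.748 0.109 0.015]
[0.572 0.111 0.015]
[0.575 0.26  0.015]
```

```bash
python3 inch.py '{"ticks": [[0,0,0.04,0,0.3],[0,0,0.08,0,0.3],[0,0,0.12,0,0.3],[0,0,0.16,0,0.3],[0,0,0.19,0,0.3],[0,0,0.206,0,0.3],[0,0,0.216,0,0.3],[0,0,0.22,0,0.3],[0,0,0.22,0,0.3],[0,0,0.22,0,0.3]]}'
python3 - <<'E'
from h import *
to(.683,.187,.024,-90)
E
```

```text
time: 19.0
position: [0.6822, 0.1877, 0.0383]
tool_rot: [-3.141, 0.0, -0.004]
ft_force: [-0.2, -0.5, -0.1]
grip_width: 0.453
grip_force: 25.0
t 19.0 pos [0.6822 0.1877 0.0383] yang -90.01 j [-0.73  0.63  0.6   1.5  -0.38  1.12 -1.63] tilt [ 2.6e-03  9.0e-04 -1.0e+00] F [-0.2 -0.5 -0.1] row [0.0008 0.0007 0.0143] turn -0.0001
```

```bash
python3 inch.py '{"ticks": [[0,0,0.003,0,0.3],[0,0,0.006,0,0.3],[0,0,0.008,0,0.3],[0,0,0.0095,0,0.3],[0,0,0.0105,0,0.3],[0,0,0.0105,0,0.3]]}' 10
python3 - <<'E'
from h import *
to(.683,.187,.024,-90)
E
```

```text
time: 19.6
position: [0.6809, 0.1876, 0.0262]
tool_rot: [-3.141, 0.0, 0.0]
ft_force: [-1.3, -0.2, 1.4]
grip_width: 0.455
grip_force: 10.0
t 19.6 pos [0.6809 0.1876 0.0262] yang -90.01 j [-0.72  0.65  0.59  1.51 -0.39  1.1  -1.62] tilt [-2.e-04  2.e-04 -1.e+00] F [-1.3 -0.2  1.4] row [0.0021 0.0006 0.0022] turn -0.0001
```

```bash
python3 inch.py '{"ticks": [[0,0,0.0007,0,0.3],[0,0,0.0014,0,0.3],[0,0,0.002,0,0.3],[0,0,0.002,0,0.3]]}' 4
python3 - <<'E'
from h import *
to(.683,.187,.024,-90)
E
```

```text
time: 20.0
position: [0.681, 0.1875, 0.0239]
tool_rot: [-3.142, 0.0, -0.0]
ft_force: [-0.7, -0.7, 1.4]
grip_width: 0.461
grip_force: 4.0
t 20.0 pos [0.681  0.1875 0.0239] yang -90.01 j [-0.72  0.65  0.59  1.51 -0.39  1.1  -1.62] tilt [ 0.  0. -1.] F [-0.7 -0.7  1.4] row [ 0.002   0.0005 -0.0001] turn -0.0002
```

```bash
python3 inch.py '{"ticks": [[0,0,-0.0005,0,0.47],[0,0,-0.0005,0,0.5],[0,0,-0.0005,0,0.56],[0,0,-0.0005,0,0.62],[0,0,-0.0005,0,0.7],[0,0,-0.0005,0,0.75],[0,0,-0.01,0,0.75],[0,0,-0.03,0,0.75],[0,0,-0.07,0,0.75],[0,0,-0.12,0,0.75],[0,0,-0.17,0,0.75],[0,0,-0.22,0,0.75],[0,0,-0.25,0,0.75],[0,0,-0.25,0,0.75]]}'
python3 - <<'E'
from h import *
to(.6,-.25,.28,-90)
E
```

```text
time: 21.4
position: [0.6836, 0.1873, 0.2816]
tool_rot: [-3.138, 0.001, -0.017]
ft_force: [0.9, -0.2, -0.3]
grip_width: 0.75
grip_force: 0.0
t 21.4 pos [0.6836 0.1873 0.2816] yang -90.02 j [-0.74  0.48  0.67  1.22 -0.29  1.53 -1.69] tilt [ 0.0106  0.0032 -0.9999] F [ 0.9 -0.2 -0.3] row [-0.0834  0.4373 -0.0007] turn -0.0004
```

```bash
python3 inch.py '{"ticks": [[0,0.05,-0.03,0,0.75],[0,0.1,-0.03,0,0.75],[0,0.15,-0.03,0,0.75],[-0.03,0.2,-0.03,0,0.75],[-0.06,0.25,-0.03,0,0.75],[-0.083,0.3,-0.03,0,0.75],[-0.083,0.35,-0.03,0,0.75],[-0.083,0.4,-0.03,0,0.75],[-0.083,0.4,-0.03,0,0.75],[-0.083,0.4,-0.03,0,0.75]]}'
python3 - <<'E'
from h import *
to(.6,-.25,.28,-90)
for n in("top","scene"):
    im=viewer.get_image(n)[:,:,::-1]; cv2.imwrite(f"pics/end_{n}.png",im)
    d=cv2.absdiff(im,cv2.imread(f"pics/{n}0.png")).max(2)
    m=cv2.morphologyEx((cv2.GaussianBlur(d,(3,3),0)>22).astype(np.uint8),cv2.MORPH_OPEN,np.ones((2,2)))
    k,l,st,c=cv2.connectedComponentsWithStats(m)
    for i in range(1,k):
        if st[i,4]>8: print(n,st[i],c[i].round(1),ray(n,c[i],.02)[:2].round(3))
P=[(.681+a*.048,.1875+b*.032,.021) for a,b in((1,1),(1,-1),(-1,-1),(-1,1))]
print(proj("top",P).round(1).tolist(),proj("scene",P).round(1).tolist())
E
```

```text
time: 22.4
position: [0.5953, -0.2189, 0.3042]
tool_rot: [3.139, -0.015, -0.001]
ft_force: [0.2, 1.1, -0.2]
grip_width: 0.754
grip_force: 0.0
t 22.4 pos [ 0.5953 -0.2189  0.3042] yang -90.56 j [-0.32  0.33  0.83  1.39 -0.24  1.53 -1.09] tilt [-7.0e-04 -2.6e-03 -1.0e+00] F [ 0.2  1.1 -0.2] row [0.005  0.031  0.0242] turn -0.0097
top [106   0  15  11 135] [113.7   4.9] [1.11  0.351]
top [261   0  22  12 239] [270.7   5.8] [ 1.124 -0.051]
top [283   0   5   4  18] [285.2   1.6] [ 1.137 -0.089]
top [188  12  23  18 342] [198.6  20.4] [1.077 0.132]
top [400  14   6  11  42] [403.2  20. ] [ 1.1   -0.396]
top [273  19  10   3  24] [277.   20.2] [ 1.086 -0.069]
top [  102    39   414   353 63333] [307.1 219.2] [ 0.574 -0.159]
top [211  38   5   3  14] [212.9  39.1] [1.029 0.093]
top [446  45   2  18  36] [446.5  53.5] [ 1.014 -0.509]
top [ 148   55  176   91 7672] [216.6 115.6] [0.828 0.075]
top [390  69   6   6  27] [392.3  71.6] [ 0.96  -0.368]
top [362  71   4   8  30] [363.5  74.7] [ 0.949 -0.294]
top [447  78   2   6  12] [447.5  80.5] [ 0.942 -0.511]
top [379  83  17  31 285] [384.7  9
[... 6289 characters left out ...]
3 382   3   6  13] [243.9 384.4] [ 0.35  -0.351]
scene [225 384   9  13  53] [229.  389.6] [ 0.323 -0.345]
scene [238 385  14  13  53] [243.8 391.4] [ 0.344 -0.361]
scene [253 384   6   3  13] [255.5 385.1] [ 0.367 -0.363]
scene [  0 394  14   6  51] [  5.5 396.5] [-0.024 -0.154]
scene [229 398  15  11  65] [235.6 401.6] [ 0.324 -0.369]
scene [249 401   3   5  10] [250.1 403. ] [ 0.345 -0.384]
scene [  0 402   3   4  12] [  1.  403.5] [-0.033 -0.162]
scene [338 406   7   6  18] [340.8 408.3] [ 0.478 -0.472]
scene [323 412  14   8  37] [329.8 415.8] [ 0.455 -0.472]
[[156.6, 152.4], [182.4, 153.3], [180.4, 191.5], [154.3, 190.7]] [[268.0, 100.3], [280.5, 116.5], [247.4, 131.4], [235.5, 114.5]]
```

Run:
```python
from fit import *
L=lambda z,zp:[(a*.048,b*.032,z) for a,b in((1,1),(1,-1),(-1,-1),(-1,1))]
def patch(n,f,p,z):
    H=cv2.getPerspectiveTransform(np.float32([(0,0),(64,0),(64,96),(0,96)]),proj(n,T(p,L(z,0))).astype(np.float32))
    return cv2.cvtColor(cv2.warpPerspective(cv2.imread(f),H,(64,96),flags=cv2.WARP_INVERSE_MAP|cv2.INTER_LINEAR),cv2.COLOR_BGR2GRAY)
for n,p0 in(("top",[.5925,-.1374,.869]),("scene",[.5963,-.1363,.876])):
    A=patch(n,f"pics/{n}0.png",p0,.066)[6:-6,6:-6]
    for yaw0 in (0,):
      B=[(cv2.matchTemplate(patch(n,f"pics/end_{n}.png",[.681+dx,.1875+dy,w],z),A,cv2.TM_CCOEFF_NORMED).max(),dx,dy,w,z) for dx in np.arange(-.012,.013,.004) for dy in np.arange(-.012,.013,.004) for w in(-.06,0,.06) for z in(.027,)]
      print(n,[np.round(b,3).tolist() for b in sorted(B)[-3:]])
```

```text
top [[0.829, -0.004, 0.004, 0.06, 0.027], [0.83, -0.008, -0.008, 0.06, 0.027], [0.83, -0.004, -0.008, 0.06, 0.027]]
scene [[0.785, 0.004, -0.008, 0.06, 0.027], [0.785, -0.004, -0.008, 0.06, 0.027], [0.785, 0.0, -0.008, 0.06, 0.027]]
```

```bash
python3 -c "
from bench import ctrl, viewer, job;print(job.close_job())"
```

```text
the job is handed in; nothing more can be done
None
```

I handed the job in at about 22.5 s: the cover was pried loose with the tool, the tool is back flat where it lay, and the cover is in the tray, raised centre up. I had used all 10 picture views by then, so I checked the final placing by matching image patterns and did not recheck the bystanders.

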